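Stand the long round file in the steel tool cup

TASK

Take the long round file, the tallest of the three tools leaning in the wooden rest, and stand it handle up in the steel tool cup. Lower it to the bottom of the cup before you let go, do not tip the cup over, and leave the other two tools leaning where they are; the file may lean on the cup's rim.

Things in the scene. Friction and masses are not known exactly. Their poses are not given: they have to be found in the camera images.
- file_mid (a point): Long round file, 220 mm, 0.14 kg, centre of its axis. z: foot to handle. Round steel blade 12 mm thick for 122 mm from the foot, then plain straight wooden handle 24 mm thick to the top: grip that. Leans 20 deg, square to the row, handle towards the robot, in an open wooden rest (3 tools 105 mm apart, foot pockets 20 mm deep, rail 105 mm up on the robot's side); lifts out straight up.
- cup_mouth (a point): Tool cup, loose, 0.9 kg: upright steel tube, outside 72 mm, inside 60 mm, 106 mm tall, on a round plate 104 mm across, 6 mm thick. This point: centre of the open mouth, 106 mm above the bench, z up. Inner floor 100 mm below the mouth. Stands left or right of the rest.
- chisel_mid (a point): Bystander in the rest: a flat chisel 168 mm long, steel blade 18 mm wide, with a stout pale-wood handle 29 mm in diameter with bevelled ends. This point is half-way along it, 84 mm from the foot, z axis towards the handle. Leave it in its place.
- gouge_mid (a point): Bystander in the rest: a short palm gouge 154 mm long, round blade 12 mm, with a bulb-shaped pale-wood handle 40 mm across. This point is half-way along it, 77 mm from the foot, z axis towards the handle. Leave it in its place.
Mind the look-alikes: they are no part of the job. What is shaped like the part that bears file_mid but blue, pink or red is not meant.

How it is judged:
By the outcome, as a careful person would: the job done as asked, in the order asked, and still so for the second after the job is handed in, with the robot touching nothing.
It also fails if it takes over 40 s, if anything falls off the work surface, if the arm or the gripper's body presses on something with over 40 N, if the wrist force passes 120 N, or if a joint passes its speed limit or range.

ROBOT

A 6-joint arm with a two-finger parallel gripper is mounted at the origin on the work surface. World frame = base frame: x ahead of the robot, y to its left, z up, the work surface at z = 0. Lengths are in m, angles in rad, forces in N, time in s.
With the tool pointing down it reaches from about 0.35 to 0.875 m from the base axis. Payload 4.2 kg.
Tool frame: the origin (TCP) lies midway between the tips of the shut fingers; the grasp point (between the pads) lies 19 mm behind it; z points along the fingers, y is the direction in which the jaws open and shut (so a half turn about z gives the same grasp; the last joint's range is limited). The gripper opens to 87 mm and grips with 3 to 60 N. Pads are 19 mm wide; open, the fingers measure 117 mm over their backs; the gripper's body (75 mm by 190 mm) begins 51 mm behind the grasp point.
Start: joints at [1.386, 0.385, 0.008, 0, -1.194, -0.259], TCP at [0.268, 0.564, 0.223] pointing down, gripper open.
Joint ranges: [-3.14, 3.14], [-1.21, 2.06], [-1.07, 1.41], [-3.16, 2.05], [-2.99, -0.16], [-3.1, 3.1]. Speed limits (rad/s): [2.79, 2.79, 3.14, 3.14, 3.14, 3.14].

INTERFACE

Orientations are given as a unit quaternion [w, x, y, z].
In Python, from rig import env, eyes, finder gives the robot as it stands. The module is installed in compiled form; this text tells all that it offers.
- The arm moves only by the shell command python3 -m crank 'ROWS' [FORCE]. ROWS is JSON, a list of rows, each a list of 5 numbers: the shift along the tool's x, y, z in cm, then the turn about the tool's z in degrees, then the opening in per cent of the stroke, from 0 (shut) to 100 (fully open). In form: [[x, y, z, turn, gripper], ...]. A call has 1 to 12 rows; each row shifts and turns the commanded pose from where the row before left it, along the tool's axes as they then stand; what a row does not reach is not made up. A row lasts 1/10 s, in which the tool goes at most 50 mm and 8.59 degrees, less where a joint would pass 70% of its speed; a pose out of reach is approached as far as the arm can. A call with a gripper value outside its range is refused whole. The fingers move at their own pace and stop on an object; FORCE is the grip in N (left out, the last holds). Time passes only in rows, so rows that do not move let the fingers close. It gives the time, the measured TCP pose, the force and the opening at its end, in the units of the state.
- env.get_state(): the state, without advancing time (a new reading comes with each control period).
- eyes.get_image(name): name is "scene" or "side" or "wrist"; returns (picture, depth): 400x640x3 uint8, blue, green, red; 400x640 float32, m along the optical axis (not along the pixel's ray), 0 where there is no reading.
- eyes.camera_params(name): a dict with "fx", "fy", "cx", "cy" (pixels), "world_to_cam" (4x4, takes a point from world to camera coordinates); the wrist camera has in their place "tool_from_camera" (4x4, takes a point from camera to tool coordinates, whose origin is the TCP and whose axes are the flange's). Camera axes: x right, y down, z forward; pixel columns grow to the right and rows downward; lengths in m; the calibration is good to about 2 mm. The wrist camera is an equidistant fisheye: a pixel r from the principal point sees the ray r / f radians off the axis. A picture is of the moment at which its call begins: read the wrist's pose just before it. camera_params takes no time and is no camera call.
- env.hand_in(): hands the job in, once; it reports no verdict.
Trained networks look in the newest picture that a camera, given by its name, has taken for a name from the list of things; names that differ only in an ending like _2 or _b are one class to them, and where a whole thing is asked for, a point or a joint stands for the part that bears it (a point fixed in the world has none). Each returns a list of dicts, best first, with "p" (0 to 1); they miss things now and then, are a little off and sometimes report something else, mostly with a low value. They report only what shows in the picture. A call takes as long as a camera call. They do not tell look-alikes from the thing itself.
- finder.boxes_of(camera, name): "box" ([left, top, right, bottom] as shares, 0 to 1, of the picture: columns of its width, rows of its height, round what is visible of it).
- finder.masks_of(camera, name): "pixels" (400x640 bool, what is visible of it) and "box" ([left, top, right, bottom] as shares, 0 to 1, of the picture: columns of its width, rows of its height, round what is visible of it).
- finder.landmark_of(camera, name): "point" ([column, row] as shares, 0 to 1, of the picture: columns of its width, rows of its height: a listed point, or the origin of a listed thing).
The state is a dict: "t": time; "qpos": joint angles; "joint_vel": joint speeds; "joint_torque": joint torques, N m; "ee_pos": TCP position; "orientation": TCP orientation; "wrist_force": force on the tool from outside, world axes, zero at the start; "ft_torque": the same for the moment, N m; "width": finger opening in m.
Only numpy, scipy, OpenCV 4.12 (cv2) and the standard library are available. Lean on these libraries where they do the work, as an engineer would, in place of code of your own. Each camera call takes 0.05 s, during which the arm holds its last target.

## Working session

There is one attempt and no reset: what is moved stays moved. The work goes in short steps, Python scripts to look and compute and a shell command to move; the robot and the scene stay as the last step left them, time stands still between calls to the robot, and variables do not carry over. Pictures are saved under pics/ and viewed, and the job is handed in when it is done.

```bash
mkdir -p pics; ls
cat > h.py <<'E'
import numpy as np, cv2
from rig import env, eyes, finder
from scipy.spatial.transform import Rotation as R
def back(cam,u,v,z):
    p=eyes.camera_params(cam); 
    c=np.array([(u-p['cx'])/p['fx']*z,(v-p['cy'])/p['fy']*z,z,1.0])
    return (np.linalg.inv(np.array(p['world_to_cam']))@c)[:3]
def proj(cam,X):
    p=eyes.camera_params(cam); c=np.array(p['world_to_cam'])@np.append(X,1)
    return p['fx']*c[0]/c[2]+p['cx'],p['fy']*c[1]/c[2]+p['cy'],c[2]
def Rt():
    s=env.get_state(); q=s['orientation']; return np.array(s['ee_pos']),R.from_quat([q[1],q[2],q[3],q[0]]).as_matrix()
E
python3 - <<'E'
from h import *
s=env.get_state(); print(s['t'],s['ee_pos'],s['orientation'],s['width']); print(Rt()[1].round(3))
for c in ['scene','side']:
    im,d=eyes.get_image(c); cv2.imwrite(f'pics/{c}0.png',im); np.save(f'{c}0.npy',d)
    for n in ['file_mid','cup_mouth','chisel_mid','gouge_mid']:
        for r in finder.landmark_of(c,n)[:3]:
            u,v=r['point'][0]*640,r['point'][1]*400
            z=d[min(399,int(v)),min(639,int(u))]; print(c,n,round(r['p'],2),round(u),round(v),z,back(c,u,v,z).round(3))
E
```

```text
pics
0.0 [0.2680576  0.56390504 0.22143521] [ 1.11226798e-03  9.75466643e-01 -2.20144397e-01 -1.88119492e-04] 0.08736279108822755
[[ 0.903 -0.429 -0.001]
 [-0.429 -0.903 -0.002]
 [ 0.     0.002 -1.   ]]
scene file_mid 0.85 308 205 1.3879498 [ 0.51  -0.233  0.12 ]
scene file_mid 0.82 203 269 1.4064916 [ 0.634 -0.582 -0.005]
scene file_mid 0.72 286 172 1.5743114 [ 0.307 -0.293  0.019]
scene cup_mouth 0.89 444 198 1.4433078 [0.514 0.214 0.088]
scene chisel_mid 0.87 374 201 1.3950021 [ 0.519 -0.025  0.122]
scene chisel_mid 0.51 342 212 1.4182459 [ 0.526 -0.124  0.083]
scene gouge_mid 0.61 341 213 1.4216311 [ 0.526 -0.128  0.078]
side file_mid 0.87 298 260 1.2861227 [ 0.304 -0.304  0.014]
side file_mid 0.74 343 204 1.3467749 [ 0.501 -0.237  0.114]
side file_mid 0.61 409 222 1.426856 [ 0.718 -0.326  0.017]
side cup_mouth 0.92 291 145 1.6774126 [0.527 0.212 0.099]
side chisel_mid 0.47 313 177 1.4917638 [ 0.496 -0.036  0.102]
side gouge_mid 0.66 330 192 1.412189 [ 0.502 -0.151  0.105]
```

View pics/scene0.png

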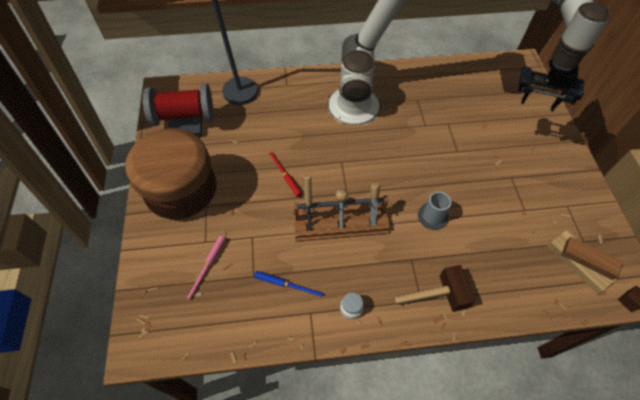

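View pics/side0.png

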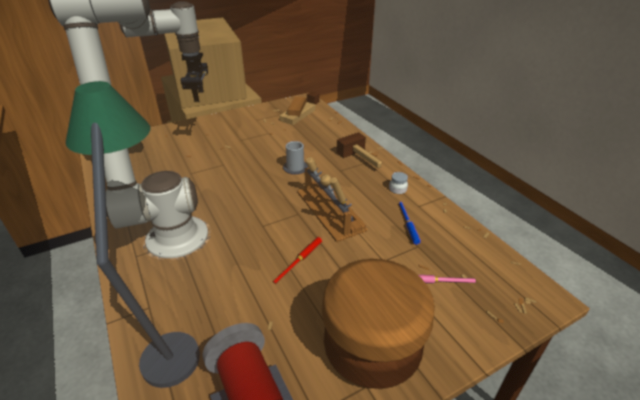

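The scene view shows the rest with the tallest tool on the left at (308,190), the gouge at (341,205), the chisel at (375,200), and the cup at (437,208). The red, blue and pink files on the bench are the look-alikes. Next I'll get rough geometry from the depth image.

Run:
```python
from h import *
d=np.load('side0.npy')
for u,v in [(105,110),(90,140),(140,130),(97,200),(170,355)]: print('lamp',back('side',u,v,d[v,u]).round(3))
# cloud of rest region from scene
d=np.load('scene0.npy');p=eyes.camera_params('scene')
vv,uu=np.mgrid[165:245,285:400]; z=d[165:245,285:400]
c=np.stack([(uu-p['cx'])/p['fx']*z,(vv-p['cy'])/p['fy']*z,z,np.ones_like(z)],-1)
P=(c@np.linalg.inv(np.array(p['world_to_cam'])).T)[...,:3]
m=P[...,2]>0.12
n,l,st,ce=cv2.connectedComponentsWithStats(m.astype(np.uint8))
for i in range(1,n):
    q=P[l==i]; 
    if len(q)>5: print(len(q),q.min(0).round(3),q.max(0).round(3),q.mean(0).round(3),ce[i]+[285,165])
d=np.load('scene0.npy')
vv,uu=np.mgrid[185:235,410:460]; z=d[185:235,410:460]
c=np.stack([(uu-p['cx'])/p['fx']*z,(vv-p['cy'])/p['fy']*z,z,np.ones_like(z)],-1)
P=(c@np.linalg.inv(np.array(p['world_to_cam'])).T)[...,:3]
q=P[(P[...,2]>.095)&(P[...,2]<.12)]; print('cup rim',len(q),q.min(0),q.max(0),q.mean(0))
P0,Rm=Rt(); D=Rm.T@(np.array([.45,.1,.36])-P0); print('to mid (tool cm)',D*100)
```

```text
lamp [-0.078 -0.311  0.608]
lamp [-0.119 -0.329  0.564]
lamp [-0.029 -0.31   0.553]
lamp [-0.138 -0.414  0.488]
lamp [-0.064 -1.131  0.95 ]
228 [ 0.455 -0.282  0.121] [ 1.207 -0.218  1.32 ] [ 0.492 -0.231  0.185] [307.37280702 189.1754386 ]
147 [ 0.477 -0.035  0.121] [ 0.517 -0.006  0.176] [ 0.502 -0.022  0.154] [374.55782313 191.02040816]
131 [ 0.478 -0.282  0.121] [ 1.207 -0.108  1.32 ] [ 0.51  -0.128  0.16 ] [341.38931298 195.3740458 ]
cup rim 166 [0.49439396 0.1563382  0.09506708] [0.56676386 0.2251182  0.11186184] [0.53113907 0.19074191 0.10356191]
to mid (tool cm) [ 36.35108149  34.14322388 -13.74648756]
```

```bash
python3 -m crank '[[0,0,-4.5,0,100],[1,1,-4.5,0,100],[3,2.8,-2,0,100],[3.3,3.1,-2,0,100],[3.3,3.1,0,0,100],[3.3,3.1,0,0,100],[3.3,3.1,0,0,100],[3.3,3.1,0,0,100],[3.3,3.1,0,0,100],[3.3,3.1,0,0,100],[3.3,3.1,0,0,100],[3.3,3.1,0,0,100]]'
python3 - <<'E'
from h import *
P0,Rm=Rt(); print(P0,Rm.round(3)); D=Rm.T@(np.array([.42,-.16,.34])-P0); print(D*100)
E
```

```text
t: 1.7
ee_pos: [0.4367, 0.1317, 0.353]
orientation: [-0.0, 0.976, -0.22, 0.0]
wrist_force: [1.5, 0.5, 0.1]
width: 0.0871
[0.43673183 0.13165349 0.35304197] [[ 0.903 -0.429  0.001]
 [-0.429 -0.903  0.001]
 [ 0.001 -0.001 -1.   ]]
[10.99851154 27.06498537  1.27960238]
```

```bash
python3 - <<'E'
from h import *
P0,Rm=Rt(); im,d=eyes.get_image('wrist'); cv2.imwrite('pics/w1.png',im); np.savez('w1.npz',d=d,P=P0,R=Rm,im=im)
for n in ['cup_mouth','file_mid']: print(n,[(round(r['p'],2),r['point'][0]*640,r['point'][1]*400) for r in finder.landmark_of('wrist',n)[:3]])
p=eyes.camera_params('wrist'); print({k:np.round(v,4).tolist() for k,v in p.items()})
E
python3 -m crank '[[1,3,0,0,100],[1.6,4,0,0,100],[1.6,4,0,0,100],[1.6,4,0,0,100],[1.6,4,0.5,0,100],[1.6,4,0.5,0,100],[1.5,3.5,0.3,0,100],[0,0,0,-8,100],[0,0,0,-8,100],[0,0,0,-8,100],[0,0,0,0,100]]'
python3 - <<'E'
from h import *
P0,Rm=Rt(); im,d=eyes.get_image('wrist'); cv2.imwrite('pics/w2.png',im); np.savez('w2.npz',d=d,P=P0,R=Rm,im=im)
for n in ['file_mid','chisel_mid','gouge_mid','cup_mouth']: print(n,[(round(r['p'],2),r['point'][0]*640,r['point'][1]*400) for r in finder.landmark_of('wrist',n)[:3]])
E
```

```text
cup_mouth [(0.69, 250.88, 125.72000000000001)]
file_mid [(0.8, 519.104, 31.52), (0.6, 548.992, 130.20000000000002)]
{'fx': 309.7069, 'fy': 309.7069, 'cx': 319.8824, 'cy': 198.7044, 'tool_from_camera': [[-0.0011, -0.9608, -0.2774, 0.0757], [1.0, -0.0009, -0.0007, 0.0011], [0.0005, -0.2774, 0.9608, -0.1625], [0.0, 0.0, 0.0, 1.0]]}
t: 2.95
ee_pos: [0.4179, -0.1502, 0.3395]
orientation: [-0.0, 1.0, -0.012, 0.0]
wrist_force: [-0.2, -0.0, -0.2]
width: 0.0869
file_mid [(0.89, 381.824, 103.08), (0.7, 541.8240000000001, 49.8)]
chisel_mid [(0.86, 224.32, 95.28)]
gouge_mid [(0.64, 301.632, 94.72)]
cup_mouth [(0.9, 97.088, 108.88)]
```

View pics/w1.png

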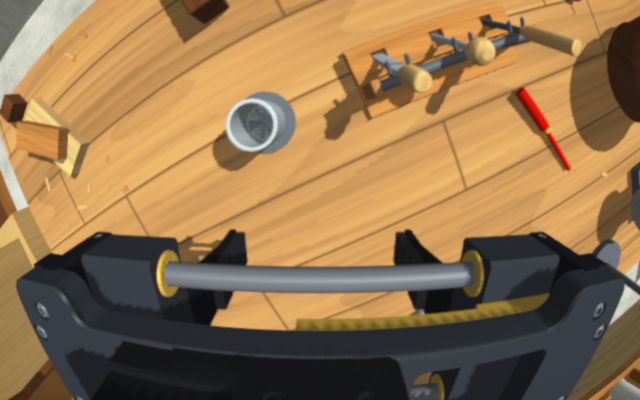

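View pics/w2.png

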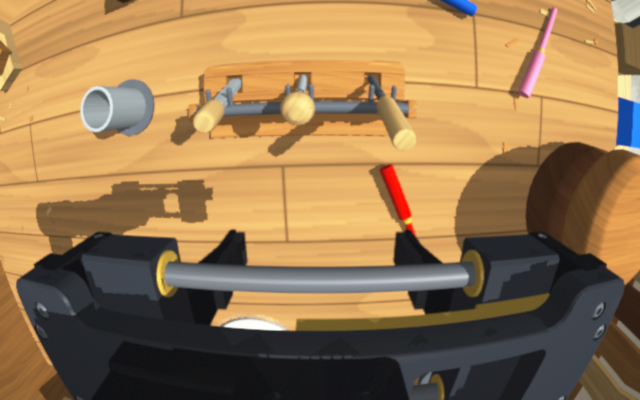

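The second wrist picture (w2) shows the file's handle end at (402,137) and its foot near (375,80). The gouge bulb is at (298,107), the chisel handle at (210,115), and the cup mouth at (98,108).

```bash
cat >> h.py <<'E'
def wcloud(f):
    a=np.load(f); d=a['d']; p=eyes.camera_params('wrist')
    v,u=np.mgrid[0:400,0:640].astype(float); x=u-p['cx']; y=v-p['cy']; r=np.hypot(x,y)+1e-9; th=r/p['fx']
    t=np.tan(th)
    c=np.stack([x/r*t*d,y/r*t*d,d,np.ones_like(d)],-1)
    T=(c@np.array(p['tool_from_camera']).T)[...,:3]
    W=T@a['R'].T+a['P']; W[d==0]=np.nan
    return W
E
python3 - <<'E'
from h import *
from scipy.optimize import least_squares
W=wcloud('w2.npz')
print('bench',W[170,270],W[220,280])
def tool(n,rad,sel,k=1):
    ms=finder.masks_of('wrist',n)
    for r in ms[:2]:
        q=W[r['pixels']]; print(n,round(r['p'],2),np.array(r['box'])*[640,400,640,400],len(q),np.nanmean(q,0).round(3))
    return ms
ms=tool('file_mid',0,0); 
m=[r for r in ms if W[r['pixels']][:,2].mean()>.05][0]['pixels']; m=cv2.erode(m.astype(np.uint8),np.ones((3,3)))>0
q=W[m]; q=q[(q[:,2]>.14)&(q[:,2]<.25)]; print(len(q),q.min(0),q.max(0))
# cylinder fit r=12mm
def f(p):
    a=np.array([p[2],p[3],1]);a/=np.linalg.norm(a); o=np.array([p[0],p[1],.18]); w=q-o; return np.linalg.norm(np.cross(w,a),axis=1)-.012
s=least_squares(f,[q[:,0].mean()+.0,q[:,1].mean(),-.36,0],loss='soft_l1',f_scale=.002); p=s.x
print('file axis at z=.18',p,'tilt',np.degrees(np.arctan(np.hypot(p[2],p[3]))),'az',np.degrees(np.arctan2(p[3],p[2])),'rms',np.sqrt((f(p)**2).mean()))
a=np.array([p[2],p[3],1]);a/=np.linalg.norm(a); w=(q-[p[0],p[1],.18])@a; print('top z',.18+np.percentile(w,99)*a[2], 'low',.18+np.percentile(w,1)*a[2])
for z in (.19,.17,.11,.01): print(z,p[0]+p[2]*(z-.18),p[1]+p[3]*(z-.18))
tool('chisel_mid',0,0);tool('gouge_mid',0,0)
for fn in ('w1.npz','w2.npz'):
    V=wcloud(fn); k=np.abs(V[...,2]-.106)<.004; k&=(np.abs(V[...,1]-.2)<.07)&(np.abs(V[...,0]-.53)<.07)
    q2=V[k]; print(fn,len(q2),q2.min(0),q2.max(0))
    g=least_squares(lambda c:np.hypot(q2[:,0]-c[0],q2[:,1]-c[1])-.033,[.53,.2],loss='soft_l1',f_scale=.003).x; print('cup c',g, np.hypot(q2[:,0]-g[0],q2[:,1]-g[1]).mean())
E
```

```text
bench [ 0.39996857 -0.06725552 -0.0007448 ] [ 3.11723127e-01 -7.89353021e-02  4.44828661e-05]
file_mid 0.79 [517.504   9.4   554.496  96.72 ] 827 [ 0.606 -0.55   0.02 ]
file_mid 0.75 [365.696  78.6   413.888 150.92 ] 1335 [ 0.488 -0.228  0.179]Traceback (most recent call last):
  File "<stdin>", line 11, in <module>
IndexError: list index out of range
```

```bash
cat > m.py <<'E'
from h import *
from scipy.optimize import least_squares
W=wcloud('w2.npz')
ms=finder.masks_of('wrist','file_mid')
m=[r for r in ms if np.nanmean(W[r['pixels']][:,2])>.05][0]['pixels']; m=cv2.erode(m.astype(np.uint8),np.ones((3,3)))>0
q=W[m]; q=q[np.isfinite(q[:,2])]; q=q[(q[:,2]>.14)&(q[:,2]<.25)]; print(len(q),q.min(0),q.max(0))
def f(p):
    a=np.array([p[2],p[3],1]);a/=np.linalg.norm(a); o=np.array([p[0],p[1],.18]); w=q-o; return np.linalg.norm(np.cross(w,a),axis=1)-.012
s=least_squares(f,[q[:,0].mean()+.0,q[:,1].mean(),-.36,0],loss='soft_l1',f_scale=.002); p=s.x
print('file axis at z=.18',p,'tilt',np.degrees(np.arctan(np.hypot(p[2],p[3]))),'az',np.degrees(np.arctan2(p[3],p[2])),'rms',np.sqrt((f(p)**2).mean()))
a=np.array([p[2],p[3],1]);a/=np.linalg.norm(a); w=(q-[p[0],p[1],.18])@a; print('top z',.18+np.percentile(w,99)*a[2], 'low',.18+np.percentile(w,1)*a[2])
for z in (.19,.17,.11,.01): print(z,p[0]+p[2]*(z-.18),p[1]+p[3]*(z-.18))
for fn in ('w1.npz','w2.npz'):
    V=wcloud(fn); k=np.abs(V[...,2]-.106)<.004; k&=(np.abs(V[...,1]-.2)<.07)&(np.abs(V[...,0]-.53)<.07)
    q2=V[k]; print(fn,len(q2),q2.min(0),q2.max(0))
    g=least_squares(lambda c:np.hypot(q2[:,0]-c[0],q2[:,1]-c[1])-.033,[.53,.2],loss='soft_l1',f_scale=.003).x; print('cup c',g, np.hypot(q2[:,0]-g[0],q2[:,1]-g[1]).mean())
for n,lo in (('gouge_mid',.13),('chisel_mid',.13)):
    r=finder.masks_of('wrist',n)[0]; b=W[r['pixels']]; b=b[b[:,2]>lo]; print(n,b.mean(0),b.max(0))
E
python3 m.py
```

```text
962 [ 0.45767323 -0.23919729  0.14016156] [ 0.5090306  -0.21901805  0.22359854]
file axis at z=.18 [ 0.4809023  -0.23181985 -0.4015324  -0.01011046] tilt 21.88333858925581 az -178.55761464127522 rms 0.0031940175807161687
top z 0.2195845193620753 low 0.13969377682845074
0.19 0.47688697976461775 -0.23192095681428215
0.17 0.48491762782922215 -0.23171874756126748
0.11 0.5090095720230352 -0.23111211980222354
0.01 0.5491628123460571 -0.2301010735371503
w1.npz 691 [0.4945684  0.15366095 0.1020002 ] [0.56548406 0.22561457 0.10889219]
cup c [0.52968977 0.18963532] 0.03262706917140558
w2.npz 456 [0.49539263 0.15279012 0.10200635] [0.5657408  0.22516405 0.10854705]
cup c [0.53016828 0.18812992] 0.03278199901183329
gouge_mid [ 0.49833875 -0.1275368   0.15549013] [ 0.51705744 -0.10743296  0.16266312]
chisel_mid [ 0.49643584 -0.02686164  0.16257597] [ 0.51522495 -0.01140393  0.17571189]
```

```bash
python3 -m crank '[[0,0,0,-1.5,100],[2,2.7,0,0,100],[2,2.7,0,0,100],[2.1,2.8,2,0,100],[0,0,4,0,100],[0,0,3,0,100],[0,0,0,0,100],[0,0,0,0,100]]'
python3 - <<'E'
from h import *
P0,Rm=Rt(); print(P0,Rm.round(4)); im,d=eyes.get_image('wrist'); cv2.imwrite('pics/w3.png',im); np.savez('w2.npz',d=d,P=P0,R=Rm,im=im)
print((Rm.T@(np.array([.479,-.232,.166])-P0)*100).round(2))
from scipy.optimize import least_squares
W=wcloud('w2.npz')
k=(np.abs(W[...,0]-.475)<.05)&(np.abs(W[...,1]+.232)<.02)&(W[...,2]>.15)&(W[...,2]<.23)
q=W[k]; print(len(q),q.min(0),q.max(0))
for z in (.16,.18,.2,.215):
    b=q[np.abs(q[:,2]-z)<.005]; print(z,len(b),b[:,:2].min(0) if len(b) else '',b[:,:2].max(0) if len(b) else '')
def f(p):
    a=np.array([p[2],p[3],1]);a/=np.linalg.norm(a); return np.linalg.norm(np.cross(q-[p[0],p[1],.18],a),axis=1)-.012
p=least_squares(f,[.479,-.232,-.36,0],loss='soft_l1',f_scale=.002).x; print(p)
E
```

```text
t: 4.2
ee_pos: [0.4791, -0.2333, 0.2503]
orientation: [0.001, 1.0, 0.001, 0.0]
wrist_force: [-0.2, 0.1, 0.5]
width: 0.0873
[ 0.4791375  -0.23327348  0.25032709] [[ 1.0e+00  2.1e-03  1.0e-04]
 [ 2.1e-03 -1.0e+00 -1.1e-03]
 [ 1.0e-04  1.1e-03 -1.0e+00]]
[-0.01 -0.14  8.43]
2458 [ 0.45614877 -0.24391336  0.15020523] [ 0.50564395 -0.21932887  0.22383177]
0.16 191 [ 0.4911545  -0.24263445] [ 0.50451199 -0.21967215]
0.18 252 [ 0.47954567 -0.24370275] [ 0.49634181 -0.21932887]
0.2 304 [ 0.47146946 -0.24349492] [ 0.48826228 -0.21941124]
0.215 710 [ 0.45614877 -0.2432107 ] [ 0.48284595 -0.21934378]
[ 0.48082515 -0.23134433 -0.40335849  0.00805126]
```

View pics/w3.png

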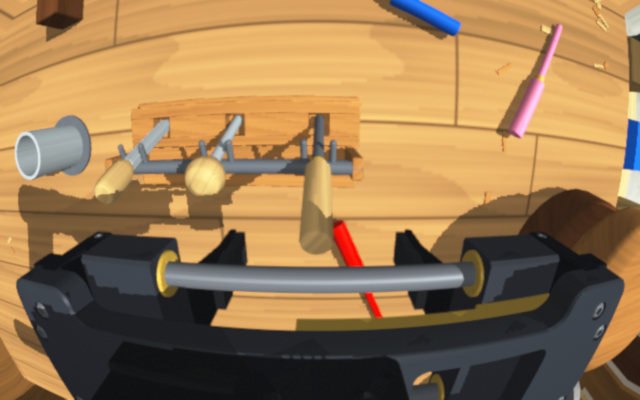

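w3 shows the handle end at (317,240), centred between the jaws, with no other tool in their way. I'll lower and grip.

```bash
python3 -m crank '[[0,-0.15,3,0,100],[0,0,3,0,100],[0,0,2.4,0,100],[0,0,0,0,100],[0,0,0,0,0],[0,0,0,0,0],[0,0,0,0,0],[0,0,0,0,0],[0,0,0,0,0],[0,0,0,0,0]]' 35
```

```text
t: 5.25
ee_pos: [0.4788, -0.2314, 0.1658]
orientation: [0.0, 1.0, 0.001, 0.0]
wrist_force: [0.7, -0.1, 0.1]
width: 0.047
```

```bash
python3 -m crank '[[0,0,0,0,0],[0,0,0,0,0],[0,0,0,0,0],[0,0,0,0,0],[0,0,0,0,0],[0,0,0,0,0]]'
```

```text
t: 5.85
ee_pos: [0.4787, -0.2313, 0.1655]
orientation: [-0.0, 1.0, 0.001, -0.0]
wrist_force: [0.2, 0.6, -0.6]
width: 0.0234
```

```bash
python3 -m crank '[[0,0,-0.5,0,0],[0,0,-1,0,0],[0,0,-1.5,0,0],[0,0,-2,0,0],[0,0,-2,0,0],[0,0,-3,0,0],[0,0,-3,0,0],[0,0,-3,0,0],[0,0,-2.5,0,0],[0,0,-1,0,0],[0,0,0,0,0],[0,0,0,0,0]]'
python3 - <<'E'
from h import *
P0,Rm=Rt(); print(P0,env.get_state()['width']); im,d=eyes.get_image('wrist'); cv2.imwrite('pics/w4.png',im); np.savez('w4.npz',d=d,P=P0,R=Rm,im=im)
im,d=eyes.get_image('side'); cv2.imwrite('pics/s4.png',cv2.resize(im[80:280,180:480],None,fx=2.5,fy=2.5))
E
```

```text
t: 7.05
ee_pos: [0.4781, -0.231, 0.3592]
orientation: [-0.001, 1.0, 0.001, -0.001]
wrist_force: [-0.3, 0.3, -1.8]
width: 0.0233
[ 0.47810666 -0.23100744  0.35923987] 0.023303693401818416
```

View pics/w4.png

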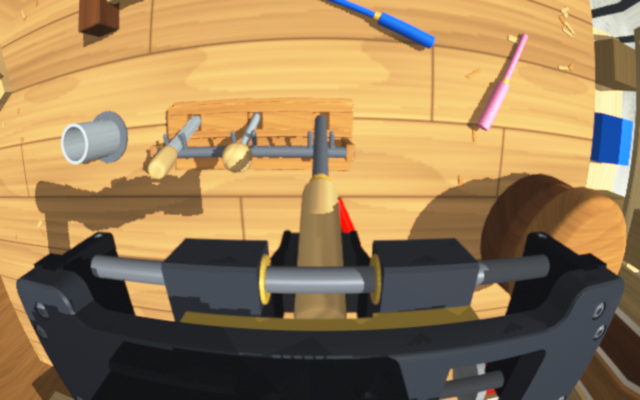

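View pics/s4.png

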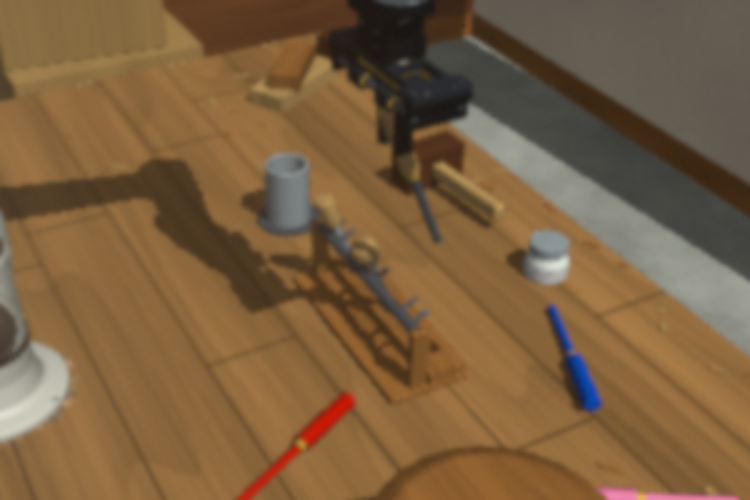

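The file hangs cleanly in the jaws: the blade runs from (320,175) up to its foot at (322,115) in w4. Chisel and gouge are still in place. I'll fit the held axis.

Run:
```python
from h import *
from scipy.optimize import least_squares
W=wcloud('w4.npz'); a=np.load('w4.npz'); P=a['P']
k=(np.abs(W[...,0]-.51)<.07)&(np.abs(W[...,1]+.231)<.025)&(W[...,2]>.19)&(W[...,2]<.36)
k[:,:]&=True
q=W[k]; s=0
print(len(q),q.min(0),q.max(0))
for z in np.arange(.19,.36,.02):
    b=q[np.abs(q[:,2]-z)<.004]
    if len(b): print(z.round(3),len(b),b.min(0)[:2].round(4),b.max(0)[:2].round(4))
q0=q
for r,lo,hi in ((.006,.20,.30),(.012,.318,.36)):
    q=q0[(q0[:,2]>lo)&(q0[:,2]<hi)]
    f=lambda p:np.linalg.norm(np.cross(q-[p[0],p[1],.28],np.array([p[2],p[3],1])/np.linalg.norm([p[2],p[3],1])),axis=1)-r
    p=least_squares(f,[.51,-.231,-.36,0],loss='soft_l1',f_scale=.002).x; print(r,p,np.degrees(np.arctan(p[2])))
    for z in (.38,.19): print(z,p[:2]+p[2:]*(z-.28)-P[:2])
```

```text
2297 [ 0.4863888  -0.25093883  0.2096783 ] [ 0.54981373 -0.21298976  0.3599855 ]
0.21 17 [ 0.5468 -0.2365] [ 0.5498 -0.2256]
0.23 38 [ 0.538  -0.2363] [ 0.5443 -0.226 ]
0.25 62 [ 0.5286 -0.2378] [ 0.5369 -0.2254]
0.27 66 [ 0.5222 -0.2374] [ 0.529  -0.2259]
0.29 89 [ 0.5121 -0.2377] [ 0.5212 -0.2256]
0.31 70 [ 0.5093 -0.2366] [ 0.5137 -0.2267]
0.33 231 [ 0.499  -0.2434] [ 0.5109 -0.2199]
0.35 356 [ 0.4895 -0.2436] [ 0.5044 -0.2197]
0.006 [ 5.17054394e-01 -2.31565362e-01 -3.91512613e-01 -3.30219606e-04] -21.380969735243816
0.38 [-0.00020353 -0.00059094]
0.19 [ 0.07418387 -0.0005282 ]
0.012 [ 0.51527406 -0.23155438 -0.36611875 -0.00115556] -20.108625919435006
0.38 [ 0.00055552 -0.00066249]
0.19 [ 0.07011808 -0.00044294]
```

```bash
python3 -m crank '[[0,-2,0,0,0],[0.1,-4,0,0,0],[0.1,-4.5,0,0,0],[0.1,-4.5,0,0,0],[0.1,-4.5,0,0,0],[0.1,-4.5,0,0,0],[0,-4.5,0,0,0],[0,-4.5,0,0,0],[0,-4.5,0,0,0],[0,-3.5,0,0,0],[0,-1,0,0,0],[0,0,0,0,0]]'
python3 -m crank '[[0,0,2,0,0],[0,0,3,0,0],[0,0,1.5,0,0],[0,0,0,0,0],[0,0,0,0,0]]'
python3 - <<'E'
from h import *
from scipy.optimize import least_squares
P0,Rm=Rt(); print(P0,Rm.round(3),env.get_state()['width']); im,d=eyes.get_image('wrist'); cv2.imwrite('pics/w5.png',im); np.savez('w5.npz',d=d,P=P0,R=Rm,im=im)
V=wcloud('w5.npz'); k=np.abs(V[...,2]-.106)<.004; k&=(np.abs(V[...,1]-.19)<.06)&(np.abs(V[...,0]-.53)<.06)
q2=V[k]; print(len(q2),q2.min(0),q2.max(0))
g=least_squares(lambda c:np.hypot(q2[:,0]-c[0],q2[:,1]-c[1])-.033,[.53,.19],loss='soft_l1',f_scale=.003).x; print('cup',g)
q0=V[(np.abs(V[...,0]-P0[0]-.04)<.06)&(np.abs(V[...,1]-P0[1])<.015)&(V[...,2]>.12)&(V[...,2]<P0[2]-.06)]; print(q0.min(0))
q=q0
f=lambda p:np.linalg.norm(np.cross(q-[p[0],p[1],P0[2]-.1],np.array([p[2],p[3],1])/np.linalg.norm([p[2],p[3],1])),axis=1)-.006
p=least_squares(f,[P0[0]+.05,P0[1],-.36,0],loss='soft_l1',f_scale=.002).x; print('offset at -.1',p[:2]-P0[:2],p[2:])
im,d=eyes.get_image('side'); cv2.imwrite('pics/s5.png',cv2.resize(im[60:220,220:400],None,fx=3,fy=3))
E
```

```text
t: 8.35
ee_pos: [0.4828, 0.1896, 0.359]
orientation: [0.001, 1.0, 0.002, -0.001]
wrist_force: [-0.8, -0.1, -1.3]
width: 0.0233
t: 8.85
ee_pos: [0.4836, 0.1875, 0.2961]
orientation: [0.0, 1.0, 0.0, 0.0]
wrist_force: [0.2, -0.1, 0.0]
width: 0.0233
[0.48361595 0.18752602 0.29612182] [[ 1.     0.     0.001]
 [ 0.    -1.    -0.001]
 [ 0.001  0.001 -1.   ]] 0.023336361558588405
866 [0.49544722 0.1545096  0.10212606] [0.56561115 0.2255246  0.10835885]
cup [0.53004759 0.1899696 ]
[0.5163255  0.18016983 0.14713183]
offset at -.1 [ 0.04740461 -0.00083067] [-0.39501137  0.00213764]
```

View pics/w5.png

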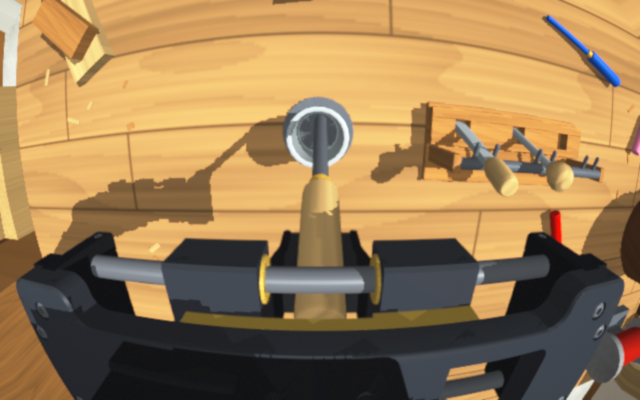

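View pics/s5.png

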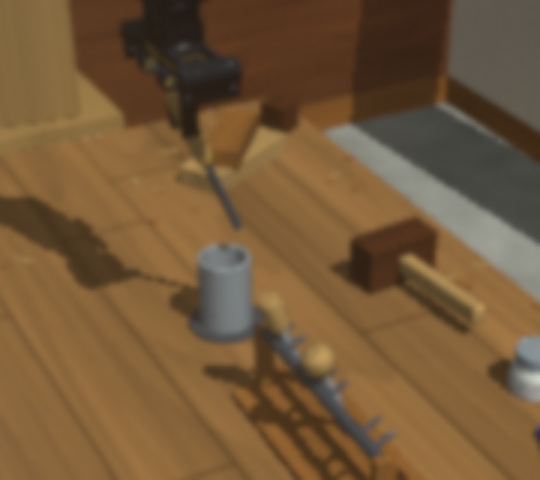

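w5 shows the file foot over the cup mouth at (319,130), slightly off centre; I'll shift -2 mm in x and +3 mm in y, then lower.

```bash
python3 -m crank '[[-0.2,-0.3,0,0,0],[0,0,1.5,0,0],[0,0,2,0,0],[0,0,2,0,0],[0,0,1.5,0,0],[0,0,1,0,0],[0,0,0,0,0]]'
python3 -m crank '[[0,0,1,0,0],[0,0,1,0,0],[0,0,1,0,0],[0,0,1,0,0],[0,0,0.5,0,0],[0,0,0,0,0],[0,0,0,0,0]]'
python3 - <<'E'
from h import *
P0,Rm=Rt(); im,d=eyes.get_image('wrist'); cv2.imwrite('pics/w6.png',cv2.resize(im[70:270,200:440],None,fx=2.5,fy=2.5)); print(P0,env.get_state()['wrist_force'])
E
```

```text
t: 9.65
ee_pos: [0.4807, 0.1914, 0.2147]
orientation: [0.001, 1.0, 0.001, -0.001]
wrist_force: [0.2, 0.1, -2.0]
width: 0.0235
t: 10.35
ee_pos: [0.4814, 0.1917, 0.1707]
orientation: [0.0, 1.0, 0.001, 0.0]
wrist_force: [0.3, 0.5, -0.6]
width: 0.0236
[0.48143044 0.19171834 0.17066455] [ 0.91564264 -1.15818383 -0.71115416]
```

View pics/w6.png

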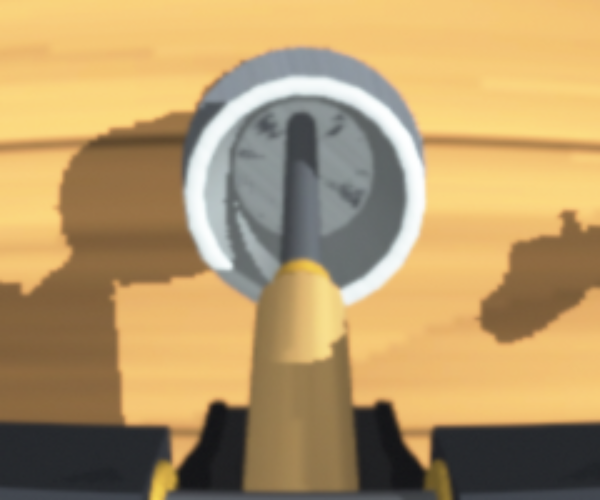

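The blade is inside the cup without touching the wall (foot at about (300,120) in the crop), and the force is near zero. Next are small steps down to contact.

```bash
python3 -m crank '[[0,0,0.3,0,0],[0,0,0.3,0,0],[0,0,0.1,0,0],[0,0,0,0,0]]'
python3 -m crank '[[0,0,0.1,0,0],[0,0,0,0,0]]'
python3 -m crank '[[0,0,0.1,0,0],[0,0,0,0,0]]'
python3 -m crank '[[0,0,0.1,0,0],[0,0,0,0,0]]'
```

```text
t: 10.8
ee_pos: [0.4811, 0.1915, 0.1633]
orientation: [0.0, 1.0, 0.001, -0.0]
wrist_force: [-0.5, 0.0, -1.6]
width: 0.0236
t: 11.0
ee_pos: [0.4811, 0.1916, 0.1625]
orientation: [0.0, 1.0, 0.001, -0.0]
wrist_force: [0.6, 0.1, -1.4]
width: 0.0234
t: 11.2
ee_pos: [0.4811, 0.1916, 0.1615]
orientation: [0.0, 1.0, 0.001, -0.0]
wrist_force: [-0.9, -1.1, -0.7]
width: 0.0232
t: 11.4
ee_pos: [0.4811, 0.1916, 0.1604]
orientation: [0.0, 1.0, 0.001, -0.0]
wrist_force: [-0.3, 1.2, -1.4]
width: 0.0231
```

```bash
for i in 1 2 3 ; do python3 -m crank '[[0,0,0.1,0,0],[0,0,0,0,0]]' | grep -E 'ee_pos|force'; done
```

```text
ee_pos: [0.4813, 0.1917, 0.1596]
wrist_force: [-0.2, -0.4, 0.1]
ee_pos: [0.4813, 0.1917, 0.1591]
wrist_force: [-2.2, -0.4, 2.9]
ee_pos: [0.4814, 0.1917, 0.1589]
wrist_force: [-3.6, -0.7, 7.2]
```

Contact came at TCP z = 0.159 (expected 0.160) with 7 N upward, so the foot is on the cup floor. I'll ease off a little and open.

```bash
python3 -m crank '[[0,0,-0.1,0,0],[0,0,0,0,30],[0,0,0,0,33],[0,0,0,0,38],[0,0,0,0,45],[0,0,0,0,60],[0,0,0,0,70],[0,0,0,0,80],[0,0,0,0,80],[0,0,0,0,80]]'
python3 - <<'E'
from h import *
im,d=eyes.get_image('wrist'); cv2.imwrite('pics/w7.png',im); print(env.get_state()['wrist_force'],env.get_state()['width'])
E
```

```text
t: 13.0
ee_pos: [0.4812, 0.1916, 0.1586]
orientation: [-0.0, 1.0, 0.001, 0.0]
wrist_force: [-0.1, 0.5, 0.4]
width: 0.0672
[ 0.21617542 -0.19716706  0.0863689 ] 0.06797117139667498
```

View pics/w7.png

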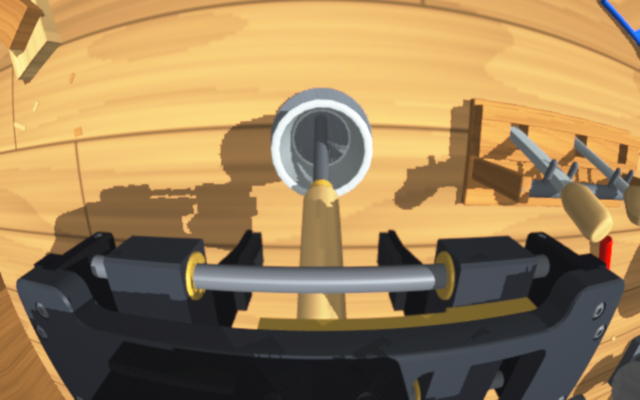

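The file stands free between the open fingers (handle at (322,260)), leaning on the rim at (322,185). I'll retreat straight up.

```bash
python3 -m crank '[[0,0,-1,0,90],[0,0,-2,0,90],[0,0,-3,0,90],[0,0,-3,0,90],[0,0,-3,0,90],[0,0,-3,0,90],[0,0,-2,0,90],[-3,0,0,0,90],[-3,0,0,0,90],[0,0,0,0,90],[0,0,0,0,90]]'
python3 - <<'E'
from h import *
P0,Rm=Rt(); im,d=eyes.get_image('wrist'); cv2.imwrite('pics/w8.png',im); np.savez('w8.npz',d=d,P=P0,R=Rm)
im,d=eyes.get_image('side'); cv2.imwrite('pics/s8.png',cv2.resize(im[60:260,220:420],None,fx=3,fy=3)); 
V=wcloud('w8.npz'); k=(np.abs(V[...,1]-.19)<.05)&(V[...,2]>.15)&(V[...,2]<.24)&(V[...,0]>.4)&(V[...,0]<.6); q=V[k]; print(P0,len(q),q.min(0),q.max(0))
for z in (.15,.17,.19,.205): b=q[abs(q[:,2]-z)<.005]; print(z,b.mean(0) if len(b) else 0)
E
```

```text
t: 14.15
ee_pos: [0.4211, 0.1916, 0.3298]
orientation: [-0.001, 1.0, 0.001, 0.001]
wrist_force: [0.2, 1.0, -0.6]
width: 0.0785
[0.42105517 0.1915951  0.32976755] 1094 [0.45035659 0.17788246 0.15004224] [0.49970502 0.2025255  0.21401134]
0.15 [0.49606685 0.19056875 0.15243196]
0.17 [0.48791465 0.19092909 0.17033151]
0.19 [0.4792967  0.19025749 0.18999812]
0.205 [0.46307223 0.19015336 0.20656158]
```

View pics/w8.png

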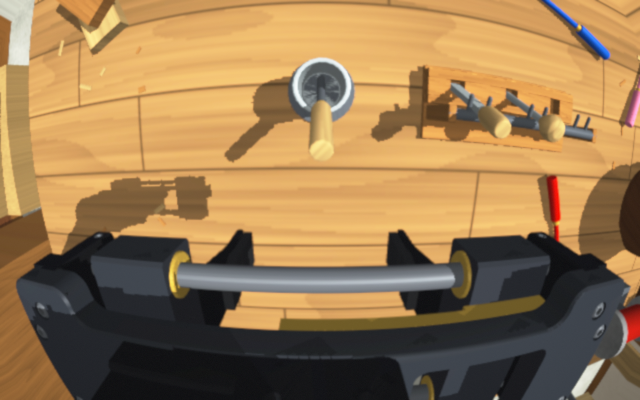

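View pics/s8.png

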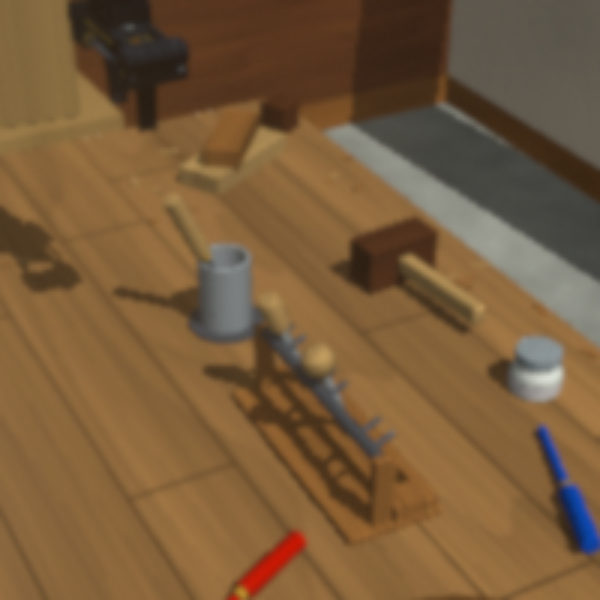

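The file stands in the upright cup with its handle up; the top is at z = 0.214, which matches a foot on the floor. The chisel and gouge have not moved, and the robot is clear.

```bash
python3 -c "
from rig import env
print(env.hand_in())"
```

```text
the job is handed in; nothing more can be done
None
```

The long round file now stands handle up in the steel cup, leaning on its rim, and I handed the job in at about 14 s of the 40 s allowed.

- **Move:** I gripped the file by its handle, lifted it straight out of the rest and lowered it in millimetre steps.
- **Reaching the bottom:** The foot touched the cup floor at TCP z = 0.159 (expected 0.160) with about 7 N, and only then did I ease off and let go.
- **Last checks:** The handle top measured 0.214 m, which fits a foot resting on the floor at the lean of about 20 degrees. In the final pictures the cup was upright, the chisel and gouge were still in the rest, and the gripper was clear of everything.
- **Disagreements:** The fitted lean of the file varied between about 20 and 22 degrees from picture to picture. The cup centre varied by about 2 mm, so I corrected the position by 2–3 mm above the cup before lowering. No check failed.

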